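# Find the rocking jar lid and hold it home

## Robot

A 6-joint arm with a two-finger parallel gripper is mounted at the origin on the work surface. World frame = base frame: x ahead of the robot, y to its left, z up, the work surface at z = 0. Lengths are in mm, angles in rad, forces in N, time in s.
With the tool pointing down it reaches from about 325 to 875 mm from the base axis. Payload 4.4 kg.
Tool frame: the origin (TCP) lies on the centre line of the jaws, within the pads' length; the fingertips stand ahead of it and the grasp point (between the pads) lies 6 mm ahead of it (ctrl.tcp_to_tips is the z of the fingertips in the tool frame, in mm); z points along the fingers, y is the line along which they close (so a half turn about z gives the same grasp; the last joint's range is limited). The gripper opens to 85 mm and grips with 20 to 120 N. Pads are 22 mm wide; open, the fingers measure 114 mm over their backs; the gripper's body (76 mm by 85 mm) begins 54 mm behind the grasp point. The pads swing forward as they close: fully open they stand 13 mm farther back than shut.
Start: joints at [-1.464, 0.207, 1.542, -0, 1.393, -0.15], TCP at [146.03, -556.15, 229.582] pointing down, gripper open.
Joint ranges: [-2.73, 2.73], [-0.86, 2.22], [0.23, 2.46], [-1.11, 4.25], [0.08, 2.63], [-2.82, 2.82]. Speed limits (rad/s): [2.79, 2.79, 3.14, 3.14, 3.14, 3.14].

## Interface

Orientations are given as a 3x3 rotation matrix whose columns are the frame's x, y, z axes.
In Python, from plant import ctrl, sensors, optics gives the robot as it stands. Calls block until the motion is done:
- ctrl.move_ptp(position, orientation): joint-space move of the TCP to a pose.
- ctrl.move_l(position, rot=None, vel=150, threshold=None): straight line of the TCP; rot=None keeps the orientation; vel is the mean speed in mm/s. With threshold (N) it stops when the force on the tool has changed by that much, and returns True; else False.
- ctrl.set_joints(angles): joint-space move.
- ctrl.gripper_to(opening, force=None): finger opening in mm; force is the grip in N (None keeps the last); returns when the fingers have stopped.
- ctrl.hold(seconds).
- ctrl.solve_ik(position, orientation): joint angles nearest the present ones, or None.
- sensors.read_state(): the state.
- optics.grab_frame(name): name is "side" or "top"; returns (picture, depth): 400x640x3 uint8, red, green, blue; 400x640 float32, mm along the optical axis (not along the pixel's ray), 0 where there is no reading.
- optics.camera_params(name): a dict with "mtx" (3x3 intrinsics, pixels), "k1" (the pictures are not rectified: a ray, as slopes to the right and down, at radius r is drawn at 1 + k1 r^2 times it, then the intrinsics apply), "R" (3x3) and "t" (3): a world point X has camera coordinates R X + t. Camera axes: x right, y down, z forward; pixel columns grow to the right and rows downward; lengths in mm; the calibration is good to about 2 mm. A picture is of the moment at which its call begins. camera_params takes no time and is no camera call.
A pose or a line that the arm cannot do raises ctrl.MotionError and nothing moves.
- ctrl.finish_job(): hands the job in; it is judged then, once.
The state is a dict: "t": time; "q": joint angles; "qvel": joint speeds; "tau": joint torques, N m; "eef_pos": TCP position; "eef_rot": TCP orientation; "force": force on the tool from outside, world axes, zero at the start; "wrist_torque": the same for the moment, N m; "grip_width": finger opening in mm; "grasp_force": force on a finger pad.
Only numpy, scipy, OpenCV 4.12 (cv2) and the standard library are available. Lean on these libraries where they do the work, as an engineer would, in place of code of your own. Each camera call takes 0.05 s, during which the arm holds its last target. There are 200 camera calls.

## Task

One of the four storage-jar lids in the wooden tray is not fully home: test the lids with a fingertip by pressing lightly on their front or back edge, not on the knob, until you find the one that rocks. Then press that lid down by the top of its knob until it is fully home and level, and finish while still holding it down, because its seal pushes it up again. Only press: do not pull a lid up, and leave everything else where it stands.

Things in the scene. Friction and masses are not known exactly. Their poses are not given: they have to be found in the camera images.
- tray: fixed wooden tray, 140 x 620 x 30 mm (x, y, z; walls and floor 6 mm), in which the four jars stand in a row along its y axis; origin: centre of its underside, z up, its x axis points away from the robot. The jars cannot leave it. Its position and turn on the worktop vary
- jar_1 (a point): point on the upright axis of jar 1 (tray y = -187.5 mm), 125 mm above the worktop, fixed to the tray. White ceramic jar, blue band, 100 mm wide; round wooden lid 100 mm wide, 20 mm thick, its flat top 120 to 130 mm above the worktop (varies by jar); in its middle a domed wooden knob 28 mm wide, 14 mm tall. Three lids are home and rigid; which one is not varies
- jar_2 (a point): point on the upright axis of jar 2 (tray y = -62.5 mm), 125 mm above the worktop, fixed to the tray. White ceramic jar, blue band, 100 mm wide; round wooden lid 100 mm wide, 20 mm thick, its flat top 120 to 130 mm above the worktop (varies by jar); in its middle a domed wooden knob 28 mm wide, 14 mm tall. Three lids are home and rigid; which one is not varies
- jar_3 (a point): point on the upright axis of jar 3 (tray y = 62.5 mm), 125 mm above the worktop, fixed to the tray. White ceramic jar, blue band, 100 mm wide; round wooden lid 100 mm wide, 20 mm thick, its flat top 120 to 130 mm above the worktop (varies by jar); in its middle a domed wooden knob 28 mm wide, 14 mm tall. Three lids are home and rigid; which one is not varies
- jar_4 (a point): point on the upright axis of jar 4 (tray y = 187.5 mm), 125 mm above the worktop, fixed to the tray. White ceramic jar, blue band, 100 mm wide; round wooden lid 100 mm wide, 20 mm thick, its flat top 120 to 130 mm above the worktop (varies by jar); in its middle a domed wooden knob 28 mm wide, 14 mm tall. Three lids are home and rigid; which one is not varies
- lid_rock (a joint): tilt in rad of the one unseated lid (whichever jar that is): 0 level, positive with its front (robot-side, tray -x) edge down, stops at +-0.06 (3 mm at the edge). It rocks about the line through the jar's axis along the tray's y and springs back level; about 3.5 N at 38 mm in front of or behind the axis tilts it fully, a press left or right of the knob does not
- lid_down (a joint): how far in m the same unseated lid has been pushed down: 0 at the start, 0.004 fully home against its stop, negative if pulled up. It starts to sink at about 2 N and is fully home at about 10 N; the seal pushes it up again when let go
- salt_shaker: small salt shaker, clear body with a steel cap, 40 mm diameter, 68 mm tall, upright in one end of the tray; origin: centre of its underside
- pepper_shaker: small dark wooden pepper shaker with a steel cap, 40 mm diameter, 68 mm tall, upright on the worktop on the robot's side of the tray; origin: centre of its underside
- glass_bowl: small glass bowl, 90 mm diameter, 45 mm tall, on the worktop beyond the tray; origin: centre of its underside
- squash: small orange squash, 84 mm diameter, 64 mm tall, on the worktop beyond the tray; origin: centre of its underside
- cup: blue mug, 72 mm diameter, 75 mm tall, to the robot's right; origin: centre of its underside
- spatula: wooden-handled spatula, 240 mm long, lying on the worktop to the right of the tray; origin on its underside

How it is judged:
By the outcome, as a careful person would: the job done as asked, in the order asked, and still so for the second after the job is handed in, while the arm keeps its last pose, push and grip.
It also fails if it takes over 48 s, if anything falls off the work surface, if the arm or the gripper's body presses on something with over 40 N, if the wrist force passes 120 N, or if a joint passes its speed limit or range.

## Working session

There is one attempt and no reset: what is moved stays moved. The work goes in short steps, each a Python script; the robot and the scene stay as the last script left them, time stands still between calls to the robot, and variables do not carry over. Pictures are saved under pics/ and viewed, at most 10 in all, crops included, and the job is handed in when it is done.

```bash
mkdir -p pics
python3 - <<'E'
from plant import ctrl,sensors,optics
import cv2,numpy as np
for n in("top","side"):
    p,d=optics.grab_frame(n); cv2.imwrite(f"pics/{n}0.png",p[...,::-1]); np.save(f"{n}0.npy",d)
    c=optics.camera_params(n); print(n,c)
s=sensors.read_state(); print(s["t"],s["force"],s["grip_width"],ctrl.tcp_to_tips,s["eef_rot"])
E
```

```text
top {'mtx': array([[362.19305155,   0.        , 316.69666498],
       [  0.        , 362.19305155, 207.05760852],
       [  0.        ,   0.        ,   1.        ]]), 'k1': -0.03147928760143729, 'R': array([[-0.01482459, -0.99987674, -0.00517   ],
       [-0.99649857,  0.01519962, -0.08221663],
       [ 0.08228508,  0.00393307, -0.99660107]]), 't': array([ -62.29785066,  548.24143398, 1083.23652761])}
side {'mtx': array([[441.9359824 ,   0.        , 320.60389832],
       [  0.        , 441.9359824 , 200.90056639],
       [  0.        ,   0.        ,   1.        ]]), 'k1': -0.01574907092833127, 'R': array([[-0.89720901, -0.44155025,  0.00702605],
       [-0.24235561,  0.47903022, -0.84367873],
       [ 0.36916087, -0.75865896, -0.53680242]]), 't': array([469.96054983, 283.56972713, 857.1184197 ])}
0.1 [0.07704059 0.32370965 0.08213204] 85.47916555389645 25.0 [[ 9.67210043e-01  2.53977734e-01 -2.07589334e-04]
 [ 2.53977591e-01 -9.67207759e-01  2.12925801e-03]
 [ 3.40002109e-04 -2.11216277e-03 -9.99997712e-01]]
```

View pics/top0.png

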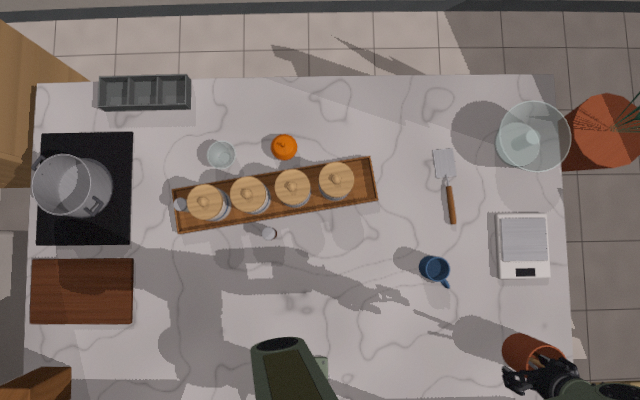

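View pics/side0.png

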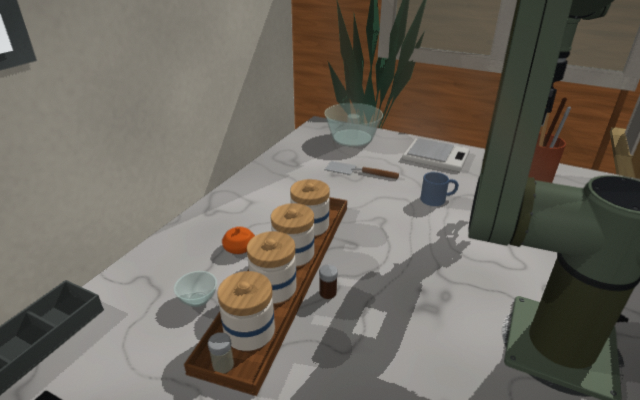

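The top view shows the four lids at about (207,202), (249,194), (293,187) and (337,181), with jar 4 on the left. The tray corners are at (173,190), (370,157), (377,200) and (180,232). The salt shaker is at the left end of the tray and the pepper shaker at (268,233). Next I'll locate the lids from depth.

```bash
cat > h.py <<'E'
import numpy as np,cv2
from plant import ctrl,sensors,optics
def cloud(n,d):
    c=optics.camera_params(n); v,u=np.nonzero(d>0)
    K=c["mtx"]; s=cv2.undistortPoints(np.stack([u,v],1).astype(float)[:,None],K,np.array([c["k1"],0,0,0.]))[:,0]
    z=d[v,u]; P=np.c_[s*z[:,None],z]
    return (P-c["t"])@c["R"],u,v
E
python3 - <<'E'
from h import *
px=[(337,181),(293,187),(249,194),(207,202)]
P,u,v=cloud("top",np.load("top0.npy")); Q,_,_=cloud("side",np.load("side0.npy"))
C=[]
for a,b in px:
    m=(np.hypot(u-a,v-b)<26)&(P[:,2]>112)&(P[:,2]<150); A=P[m]
    c,r=cv2.minEnclosingCircle(A[:,:2].astype(np.float32)); 
    k=A[A[:,2]>np.percentile(A[:,2],97)]
    f=np.hypot(*(A[:,:2]-c).T); t=A[(f>22)&(f<42)]
    B=Q[(np.hypot(*(Q[:,:2]-c).T)<65)&(Q[:,2]>112)&(Q[:,2]<150)]
    c2,r2=cv2.minEnclosingCircle(B[:,:2].astype(np.float32)); f2=np.hypot(*(B[:,:2]-c).T)
    pl=np.linalg.lstsq(np.c_[t[:,:2]-c,np.ones(len(t))],t[:,2],rcond=None)[0]
    print(np.round(c,1),round(r,1),"mean",A[:,:2].mean(0).round(1),"z",np.median(t[:,2]).round(1),"knob",k.mean(0).round(1),"| side",np.round(c2,1),round(r2,1),np.median(B[(f2>22)&(f2<42),2]).round(1),B[:,2].max().round(1))
    C.append(A[:,:2].mean(0))
C=np.array(C);s=np.array([-187.5,-62.5,62.5,187.5]);f=np.polyfit(s,C,1);print(f, np.hypot(*f[0]),np.arctan2(-f[0][0],f[0][1]), C-np.c_[s,np.ones(4)]@f)
E
```

```text
[ 615.8 -125.2] 49.9 mean [ 614.5 -125.2] z 124.3 knob [ 615.2 -125.1  137.3] | side [ 618.8 -123.7] 52.3 125.8 140.6
[596.5  -2. ] 49.7 mean [595.8  -2.4] z 125.5 knob [596.3  -3.  138.7] | side [598.5  -3.1] 52.6 126.8 140.7
[578.  107.6] 63.2 mean [576.5 119.9] z 130.3 knob [577.4 121.6 143.2] | side [579.7 107.5] 64.3 131.2 146.9
[560.9 227.5] 65.4 mean [558.3 240.4] z 122.1 knob [559.5 240.5 135.7] | side [560.9 227.5] 65.0 123.1 137.7
[[-1.50450820e-01  9.75491278e-01]
 [ 5.86273709e+02  5.81892481e+01]] 0.9870251686493677 0.1530250791939732 [[ 0.03299873 -0.52834695]
 [ 0.13049887  0.40473363]
 [-0.35999393  0.77557358]
 [ 0.19649633 -0.65196026]]
```

```bash
cat >> h.py <<'E'
a=0.153
X=np.array([np.cos(a),np.sin(a),0]); R=np.c_[X,[X[1],-X[0],0],[0,0,-1]]
J=np.array([[615.4,-125,125],[596.9,-2.7,126],[578.3,120.7,131],[559.8,240.8,122.6]])
def st():
    s=sensors.read_state(); return s["t"],s["eef_pos"],s["force"]
def test(i):
    L=ctrl.tcp_to_tips; p=J[i]-37*X; p[2]+=L
    ctrl.move_ptp(p+[0,0,25],R); ctrl.move_l(p+[0,0,8],vel=80); ctrl.hold(.2); f0=st()[2][2]
    hit=ctrl.move_l(p-[0,0,5],vel=15,threshold=1.2)
    t,e,f=st(); print("jar",i+1,"hit",hit,"tip z",round(e[2]-L,2),"dF",round(f[2]-f0,2),"t",round(t,2))
    z=e[2]
    for k in range(4):
        h=ctrl.move_l([p[0],p[1],e[2]-.9],vel=10,threshold=4.5); t,e,f=st()
        print("  dz",round(z-e[2],2),"dF",round(f[2]-f0,2),h)
        if f[2]-f0>6: break
    ctrl.move_l(p+[0,0,25],vel=150)
    print("t",st()[0])
E
python3 - <<'E'
from h import *
ctrl.gripper_to(0,20); print(ctrl.tcp_to_tips,st()[0]); test(0)
E
```

```text
25.0 0.8667
jar 1 hit False tip z 120.1 dF -0.57 t 4.63
  dz 0.89 dF 0.03 False
  dz 1.9 dF -1.24 False
  dz 2.93 dF -0.49 False
  dz 3.96 dF -0.94 False
t 6.0083
```

Run:
```python
from h import *
s=sensors.read_state(); print(s["grip_width"],s["eef_pos"],s["eef_rot"].round(3),s["force"],s["t"])
p=J[0]-37*X; print(p)
im,d=optics.grab_frame("side"); cv2.imwrite("pics/s1.png",cv2.resize(im[100:300,200:420,::-1],None,fx=3.5,fy=2.9)[:600,:800])
P,u,v=cloud("side",d); m=(np.hypot(*(P[:,:2]-p[:2]).T)<30)&(P[:,2]>120)&(P[:,2]<230); print(m.sum(),np.sort(P[m,2])[:200:20]); k=m&(P[:,2]>141); print(P[k].min(0),P[k].max(0))
c=optics.camera_params("side");
for q in ([p[0],p[1],s["eef_pos"][2]-25],[p[0],p[1],125]):
    x=c["R"]@np.array(q)+c["t"]; x=x/x[2]; print((c["mtx"]@x)[:2])
```

```text
0.2285767144466395 [ 579.56798536 -130.91774438  175.97473813] [[ 0.988  0.152  0.002]
 [ 0.152 -0.988 -0.001]
 [ 0.002  0.001 -1.   ]] [ 0.48359459  1.1259829  -0.57748933] 6.0083
[ 578.83222235 -130.63893945  125.        ]
323 [120.37287473 123.34982176 124.39920816 124.86939665 125.3015786
 125.6392161  126.03809996 126.45898145 127.45759796 182.66133256]
[ 564.14247515 -158.45860452  179.07009497] [ 591.66320311 -102.04617572  229.5693585 ]
[324.40747626 181.9596653 ]
[324.28625181 190.98100619]
```

View pics/s1.png

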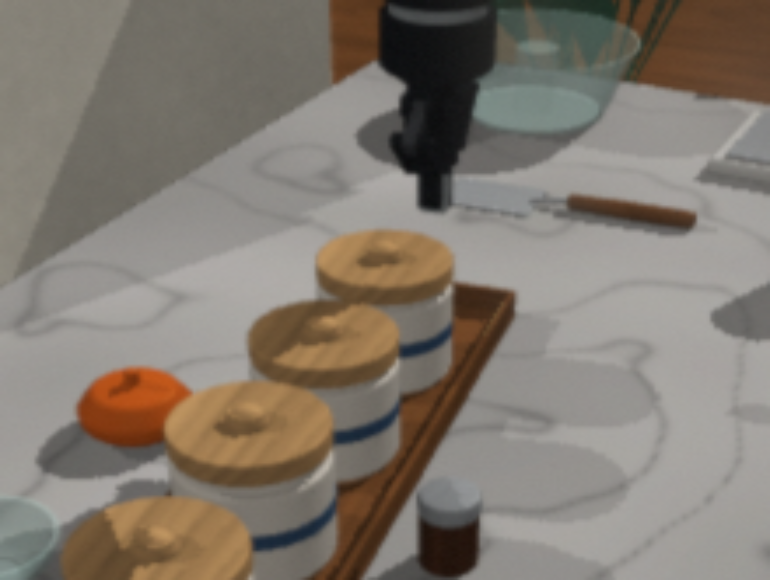

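The fingertip shows at crop (433,208), which is side pixel (324,172). The depth cloud puts its lowest point at z≈179, but the commanded tip height was 151. So the tips really sit about 28 mm higher than `tcp_to_tips` implies, and the first probe never touched the lid. I'll go lower carefully and check from close by.

Run:
```python
from h import *
p=J[0]-37*X
ctrl.move_l([p[0],p[1],145],vel=100); ctrl.hold(.1)
s=sensors.read_state(); print(s["t"],s["eef_pos"],s["q"],s["grip_width"],s["force"])
im,d=optics.grab_frame("side"); cv2.imwrite("pics/s2.png",cv2.resize(im[130:230,260:390,::-1],None,fx=6,fy=6,interpolation=cv2.INTER_CUBIC))
P,u,v=cloud("side",d); m=(np.hypot(*(P[:,:2]-p[:2]).T)<25)&(P[:,2]>141)
for lo in range(141,201,6):
    k=m&(P[:,2]>=lo)&(P[:,2]<lo+6)
    if k.sum(): print(lo,k.sum(),P[k].mean(0).round(1),u[k].min(),u[k].max(),v[k].min(),v[k].max())
```

```text
6.6083 [ 579.10022458 -130.75298797  145.21130643] [-3.67770131e-01  3.24699054e-01  1.57632125e+00 -8.61622735e-06
  1.24014075e+00  1.05003612e+00] 0.1920976187923989 [ 0.57206618 -0.16341555  0.25879971]
147 10 [ 580.7 -124.9  151.1] 319 327 182 183
153 14 [ 577.7 -123.8  156.7] 319 328 180 182
159 20 [ 577.7 -121.8  161.9] 319 328 178 181
165 21 [ 577.  -122.2  168. ] 319 328 175 180
171 22 [ 578.  -122.   173.7] 319 328 173 177
177 19 [ 577.1 -122.1  179.2] 319 328 172 175
183 12 [ 574.6 -122.4  184.7] 320 328 170 173
189 5 [ 568.2 -128.5  193. ] 327 330 166 170
195 13 [ 569.8 -136.7  197.7] 327 331 161 168
```

View pics/s2.png

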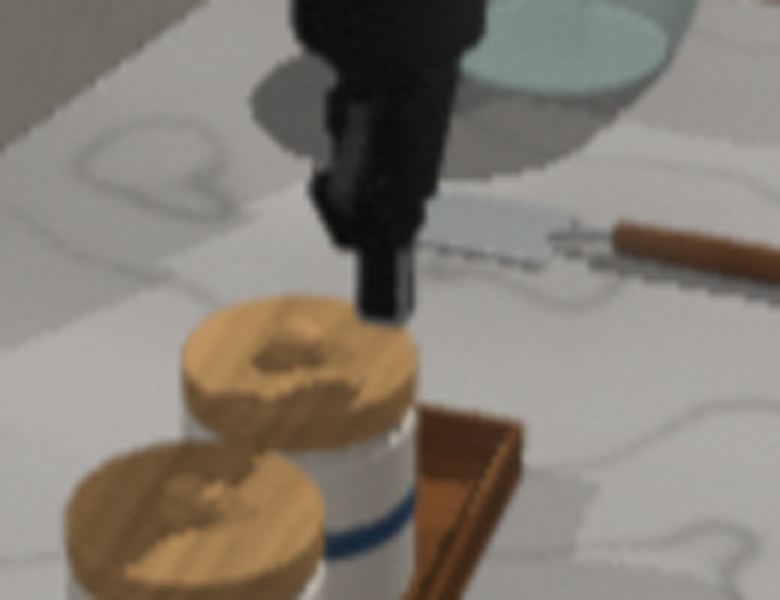

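The tip is at about (324,184) in the side picture, z≈149 with the TCP at 145. The tips are therefore about 4 mm above the reported TCP, directly over lid 1's front edge and clear of the knob. I'll set that offset and probe.

```bash
cat >> h.py <<'E'
OFF=-4.0
def fz(n=5):
    r=[]
    for _ in range(n): ctrl.hold(.02); r.append(st()[2][2])
    return np.mean(r)
def test(i,down=None,fmax=6.):
    p=J[i]-37*X; p[2]+=OFF
    if abs(st()[1][1]-p[1])>10: ctrl.move_ptp(p+[0,0,35],R)
    ctrl.move_l(p+[0,0,7],vel=100); ctrl.hold(.1); f0=fz()
    hit=ctrl.move_l(p-[0,0,8],vel=14,threshold=2.)
    t,e,f=st(); z=e[2]; print("jar",i+1,"hit",hit,"tcp z",round(z,2),"lid",J[i][2],"dF",round(fz()-f0,2),"t",round(t,2))
    if hit:
        zc=z
        for k in range(6):
            zc-=.6; ctrl.move_l([p[0],p[1],zc],vel=10,threshold=8); F=fz(3)-f0
            print("  cmd",round(z-zc,2),"act",round(z-st()[1][2],2),"dF",round(F,2))
            if F>fmax: break
    ctrl.move_l(p+[0,0,35],vel=200); print("t",st()[0])
E
python3 - <<'E'
from h import *
test(0)
E
```

```text
jar 1 hit True tcp z 122.21 lid 125.0 dF 4.19 t 7.73
  cmd 0.6 act 0.02 dF 5.06
  cmd 1.2 act 0.06 dF 8.26
t 8.7417
```

Jar 1 is rigid. On to the next jars.

```bash
sed -i 's/OFF=-4.0/OFF=-3.0/' h.py
python3 - <<'E'
from h import *
test(1)
E
python3 - <<'E'
from h import *
test(2)
E
```

```text
jar 2 hit True tcp z 123.5 lid 126.0 dF 4.48 t 10.52
  cmd 0.6 act 0.03 dF 5.94
  cmd 1.2 act 0.07 dF 8.56
t 11.525
jar 3 hit True tcp z 126.49 lid 131.0 dF 2.14 t 13.38
  cmd 0.6 act 0.29 dF 2.66
  cmd 1.2 act 0.88 dF 3.65
  cmd 1.8 act 1.46 dF 4.62
  cmd 2.4 act 2.01 dF 5.14
  cmd 3.0 act 2.55 dF 5.13
  cmd 3.6 act 2.99 dF 5.93
t 15.6083
```

Jar 3 yields 3 mm while the others moved under 0.1 mm, so that's the one. Now I'll press its knob.

Run:
```python
from h import *
p=J[2].copy(); 
ctrl.move_l([p[0],p[1],158],vel=100); ctrl.move_l([p[0],p[1],150],vel=60); ctrl.hold(.1); f0=fz()
hit=ctrl.move_l([p[0],p[1],132],vel=14,threshold=2.); z=st()[1][2]; print(hit,z,st()[0])
if hit:
    zc=z
    for k in range(14):
        zc-=.7; ctrl.move_l([p[0],p[1],zc],vel=10); F=fz(4)-f0
        print("cmd",round(z-zc,2),"act",round(z-st()[1][2],2),"dF",round(F,2))
        if F>17: break
    ctrl.hold(.3); s=sensors.read_state(); print(s["t"],s["eef_pos"],s["force"],s["wrist_torque"],fz()-f0)
    im,d=optics.grab_frame("side"); cv2.imwrite("pics/s3.png",cv2.resize(im[190:320,210:340,::-1],None,fx=4.5,fy=4.5,interpolation=cv2.INTER_CUBIC))
```

```text
True 140.4136205962663 17.35
cmd 0.7 act 0.19 dF 4.72
cmd 1.4 act 0.8 dF 5.09
cmd 2.1 act 1.35 dF 6.0
cmd 2.8 act 1.84 dF 6.75
cmd 3.5 act 2.33 dF 8.14
cmd 4.2 act 2.73 dF 9.03
cmd 4.9 act 2.83 dF 11.9
cmd 5.6 act 2.9 dF 14.39
cmd 6.3 act 2.99 dF 16.89
cmd 7.0 act 3.06 dF 19.63
20.8167 [578.57765199 120.74418443 137.35605946] [-8.50389737 -0.38720746 19.86665396] [-0.17189666  1.40194909 -0.04887244] 19.584585118966476
```

View pics/s3.png

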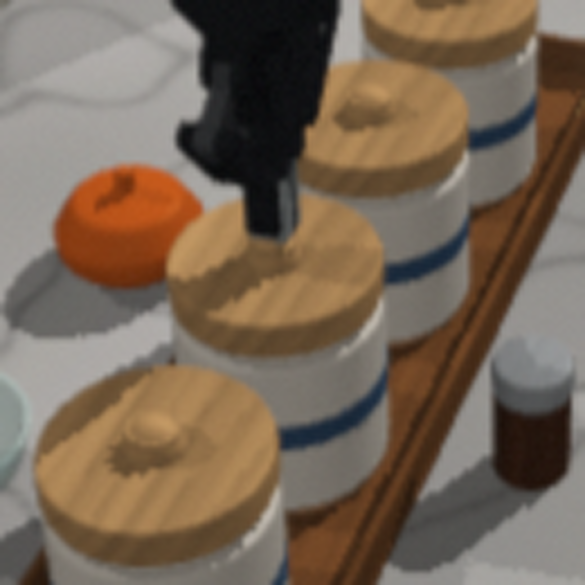

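The lid has hit its stop: it goes stiff after about 2.8 mm of measured travel. The tip sits on the knob at crop (272,240). A sideways drag of about 8.5 N could be tilting the lid, though, so I'll relieve it with small steps while staying pressed.

Run:
```python
from h import *
p=J[2]; c=np.array([p[0],p[1],133.4])
def F(n=8):
    r=[]
    for _ in range(n): ctrl.hold(.02); r.append(st()[2])
    return np.mean(r,0)
f=F(); print(f.round(2))
for k in range(14):
    g=f@X
    if abs(g)<.6: break
    c=c+X*np.clip(g*.06,-.5,.5); ctrl.move_l(c,vel=10); f=F()
    print((c-p)[:2].round(2),st()[1].round(2),f.round(2))
ctrl.hold(.2); print(st()[0],F().round(2),c)
```

```text
[-8.32 -1.1  19.9 ]
[-0.49 -0.08] [578.54 120.75 137.4 ] [-7.09 -1.04 18.76]
[-0.92 -0.14] [578.52 120.71 137.4 ] [-6.07 -0.47 18.35]
[-1.28 -0.2 ] [578.46 120.72 137.38] [-5.44 -0.3  17.63]
[-1.6  -0.25] [578.46 120.7  137.44] [-4.66 -0.33 16.91]
[-1.88 -0.29] [578.45 120.69 137.45] [-3.91 -0.17 16.85]
[-2.11 -0.32] [578.4  120.68 137.44] [-3.06  0.18 16.06]
[-2.28 -0.35] [578.39 120.71 137.47] [-2.87 -0.03 15.58]
[-2.45 -0.38] [578.37 120.71 137.48] [-2.71  0.05 15.33]
[-2.61 -0.4 ] [578.36 120.7  137.49] [-2.02  0.23 15.21]
[-2.73 -0.42] [578.35 120.69 137.47] [-2.29  0.57 15.08]
[-2.86 -0.44] [578.35 120.66 137.5 ] [-1.64  0.35 14.87]
[-2.95 -0.45] [578.32 120.67 137.5 ] [-1.46  0.74 14.44]
[-3.03 -0.47] [578.34 120.67 137.51] [-1.54  0.51 14.68]
[-3.12 -0.48] [578.33 120.69 137.53] [-1.11  0.66 14.33]
26.65 [-0.89  0.65 14.34] [575.18480643 120.21962112 133.4       ]
```

Run:
```python
from h import *
c=np.array([575.18,120.22,133.4])-.7*X-[0,0,.8]
def F(n=15):
    r=[]
    for _ in range(n): ctrl.hold(.02); r.append(st()[2])
    return np.mean(r,0)
ctrl.move_l(c,vel=8); f=F(); print(st()[1].round(2),f.round(2))
for k in range(3):
    if abs(f@X)<.5: break
    c=c+X*(f@X)*.25; ctrl.move_l(c,vel=8); f=F(); print(st()[1].round(2),f.round(2))
print(st()[0]); ok=abs(f@X)<1 and 13<f[2]<20
print(ok)
if ok: print(ctrl.finish_job())
```

```text
[578.32 120.66 137.49] [-0.94  0.65 16.21]
[578.32 120.65 137.49] [-0.65  0.71 15.56]
[578.27 120.65 137.46] [-0.09  0.69 15.73]
28.3167
True
the job is handed in; nothing more can be done
None
```

Jar 3's lid was the one that rocked; I pressed it down by its knob to its stop and handed the job in at about 28 s, still holding it at about 16 N with almost no sideways force; jars 1 and 2 were rigid and I did not test jar 4.

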